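Turn a fork block over and nip it in the quick-slide vice

ROBOT

A 7-joint arm with a two-finger parallel gripper is mounted at the origin on a cart in front of the work surface, level with it; the furniture and walls round the work are solid. World frame = base frame: x ahead of the robot, y to its left, z up, the work surface at z = 0. Lengths are in m, angles in rad, forces in N, time in s.
With the tool pointing down it reaches from about 0.4 to 0.9 m from the base axis. Payload 5.6 kg.
Tool frame: the origin (TCP) lies on the centre line of the jaws, within the pads' length; the fingertips stand 8 mm ahead of it and the grasp point (between the pads) lies 11 mm behind it (r.tip_reach is the distance from the TCP to the fingertips, in m); z points along the fingers, y is the direction in which the jaws open and shut (so a half turn about z gives the same grasp; the last joint's range is limited). The gripper opens to 92 mm and grips with 3 to 60 N. Pads are 20 mm wide; open, the fingers measure 128 mm over their backs; the gripper's body (75 mm by 189 mm) begins 69 mm behind the grasp point.
Start: joints at [-1.253, 0.468, -0.012, 1.603, 0.006, 1.071, -0.056], TCP at [0.23, 0.608, 0.223] pointing down, gripper open.
Joint ranges: [-2.53, 2.53], [-0.31, 2.02], [-1.57, 1.55], [0.28, 2.44], [-1.29, 4.43], [0.15, 1.84], [-2.92, 2.92]. Speed limits (rad/s): [2.57, 2.57, 3.14, 3.14, 3.14, 3.14, 3.14].

INTERFACE

Orientations are given as [roll, pitch, yaw] about the fixed x, y, z axes, in that order (R = Rz(yaw) Ry(pitch) Rx(roll)).
In Python, from bench import r gives the robot as it stands. Calls block until the motion is done:
- r.movep(position, orientation): joint-space move of the TCP to a pose.
- r.line_to(position, frame=None, feed=0.15): straight line of the TCP; frame=None keeps the orientation; feed is the mean speed in m/s.
- r.move_joints(angles): joint-space move.
- r.gripper_to(opening, grip_force=None): opening from 0.0 (shut) to 1.0 (fully open); grip_force is the grip in N (None keeps the last); returns when the fingers have stopped.
- r.hold(seconds).
- r.solve_ik(position, orientation): joint angles nearest the present ones, or None.
- r.read_camera(name): name is "scene" or "top" or "wrist"; returns a dict with "img" (480x640x3 uint8, red, green, blue), "range_z" (480x640 float32, m along the optical axis (not along the pixel's ray), 0 where there is no reading), "fx", "fy", "cx", "cy" (pixels), "R" (3x3) and "t" (3): a world point X has camera coordinates R X + t; the wrist camera has in their place "tool_from_camera" (4x4, takes a point from camera to tool coordinates, whose origin is the TCP and whose axes are the flange's). Camera axes: x right, y down, z forward; pixel columns grow to the right and rows downward; lengths in m; the calibration is good to about 2 mm. A picture is of the moment at which its call begins: read the wrist's pose just before it.
A pose or a line that the arm cannot do raises r.IKError and nothing moves.
- r.close_job(): hands the job in, once; it reports no verdict.
Trained networks look in a picture, given as the dict that the camera call returned (one of the last four; its "shot" number tells which), for a name from the list of things; names that differ only in an ending like _2 or _b are one class to them, and where a whole thing is asked for, a point or a joint stands for the part that bears it (a point fixed in the world has none). Each returns a list of dicts, best first, with "confidence" (0 to 1); they miss things now and then, are a little off and sometimes report something else, mostly with a low value. They report only what shows in the picture. A call takes as long as a camera call.
- r.recognise(picture, thing): "extent" ([left, top, width, height] in pixels, round what is visible of it).
- r.masks_of(picture, thing): "mask" (480x640 bool, what is visible of it) and "extent" ([left, top, width, height] in pixels, round what is visible of it).
- r.landmark_of(picture, thing): "point" ([column, row] in pixels: a listed point, or the origin of a listed thing).
Readings, each from a call of its own:
- r.get_time(): time.
- r.get_q(): joint angles.
- r.get_qvel(): joint speeds.
- r.get_tau(): joint torques, N m.
- r.get_tool_pos(): TCP position.
- r.get_orientation(): TCP orientation.
- r.get_contact_force(): force on the tool from outside, world axes, zero at the start.
- r.get_wrist_torque(): the same for the moment, N m.
- r.get_grip_width(): opening from 0.0 (shut) to 1.0 (fully open).
Only numpy, scipy, OpenCV 4.12 (cv2) and the standard library are available. Lean on these libraries where they do the work, as an engineer would, in place of code of your own. Each camera call takes 0.05 s, during which the arm holds its last target. There are 200 camera calls.

TASK

The fork block stands on its two prongs on the bench; its slot has to be deburred next, so turn it over and set it up in the quick-slide vice. Lay the block down gently on its side on the bench and let go, take it again from its other end, and stand it on its plain end on the vice bed between the sliding jaw and the stop, prongs up and squared to the jaws; let go of it there. Then take the black grip and slide the jaw up until it firmly nips the block against the stop, its sprung plate clearly pushed in, but without forcing it (the stop's position is set differently every time, so feel for it), and leave the bystanding tools where they are.

Things in the scene. Friction and masses are not known exactly. Their poses are not given: they have to be found in the camera images.
- fork_block: Loose aluminium block, 40 x 40 mm square, 110 mm long, about 0.3 kg. Origin at the middle of the prong end; its z runs along the block from the prong end (z=0) to the plain flat end (z=110 mm). The two prongs (each 13 mm thick, 40 mm wide) lie at y=+-13.5 mm with a 14 mm slot between them, 32 mm deep. At the start it stands on the prongs, z up.
- block_mid (a point): Centre of the fork block, 55 mm from either end; 20 mm above the bench when the block lies on its side.
- vice: Fixed grey vice on the bench. Origin on the bench under the middle of the working gap; its y is the sliding direction, from the jaw (-y) towards the stop (+y); z up. Base 110 mm (x) by y=-155..+95 mm, 20 mm high; small hold-down lugs reach x=+-79 mm, 18 mm high. Two guide strips along y at x=+-47 mm, 12 mm wide, 6 mm higher than the base.
- stop_head (a point): Middle of the top of the fixed stop head, 78 mm over the bench, at vice y=76 mm; the head is 26 mm thick, 110 mm wide. A stop screw goes through it and carries a steel plate 52 mm wide (26..66 mm over the bench) facing the jaw. The plate's face lies somewhere at vice y=+30..+50 mm: unknown, fixed during use. The screw's knob reaches at most y=+132 mm.
- bed (a point): Point on the top of the vice bed (z=20 mm over the bench) at the vice's x=0, y=0, with the vice's axes. The block stands here, between the guide strips (82 mm apart).
- vice_jaw (a joint): Position of the sliding jaw along the vice's y, 0..0.100 m; 0 is fully open, it grows towards the stop. It stays where it is left; sliding it takes about 10 N (more when quick). The front face of the jaw plate lies at vice y = -70 mm + this value while nothing presses it.
- jaw_plate: Steel plate on the front of the sliding jaw, 62 mm wide, z=26..66 mm over the bench, sprung: it gives way about 1 mm per 2 N, at most 7 mm; nipped firmly means pushed back by more than 2.5 mm once let go. Its origin lies 70 mm ahead (+y) of its unloaded front face, at bench height, axes as the vice.
- slide_grip (a point): Middle of the top of the black upright grip of the sliding jaw, 107 mm over the bench; moves with the jaw. The grip is 24 mm wide (vice x), 30 mm long (vice y), 47 mm tall, and stands 56 mm behind the unloaded front face of the jaw plate. The carriage under it is 112 mm wide, from 24 mm behind the grip's centre to the plate, its top 53 mm over the bench (60 mm right round the grip).
- deburr_tool: Bystander: orange-handled deburring tool, 146 mm long along its y, 14 mm high, lying behind the work. Not to be moved.
- plug_gauge: Bystander: steel plug gauge, 121 mm long along its y, 15 mm thick, lying at the left edge. Not to be moved.
- tally_counter: Bystander: small hand tally counter, 71 x 48 x 22 mm, lying at the right near edge. Not to be moved.

How it is judged:
On the way, in this order (a step that is already met when the one before it is completed fails the run):
1. the fork block lies on its side on the bench, let go (angle between fork_block's own z axis and vertical between 1.45 and 1.69 rad and height (world z) of block_mid below 0.026 m and contact force between the fingers and fork_block below 0.1 N), for 0.2 s.
2. the fork block stands on its plain end on the vice bed, prongs up, let go and not yet nipped (angle between fork_block's own z axis and vertical above 3.02 rad and x of block_mid in the frame of bed between -0.022 and 0.022 m and z of block_mid in the frame of bed between 0.05 and 0.06 m and y of block_mid in the frame of bed between -0.055 and 0.035 m and contact force between jaw_plate and fork_block below 3 N and contact force between the fingers and fork_block below 0.1 N), for 0.2 s.
At the end, for the whole second after the job is handed in: The fork block stands upright (within 0.08 rad) on its plain end on the vice bed, prongs up, squared to the jaws (within 0.1 rad), within 24 mm of the bed's centre line, at rest, and the sliding jaw, left on its own, still presses it against the stop with more than 5 N (contact force between jaw_plate and fork_block above 5 N and angle between fork_block's own z axis and vertical above 3.06 rad and x of block_mid in the frame of bed between -0.024 and 0.024 m and z of block_mid in the frame of bed between 0.051 and 0.059 m and (angle between the x axis of fork_block and the x axis of vice, either way round below 0.1 rad or angle between the x axis of fork_block and the y axis of vice, either way round below 0.1 rad) and value of joint vice_jaw above 0.055 m and linear speed of fork_block below 0.01 m/s); the robot touches nothing.
It fails at once if the fork block is dropped or knocked over (angular speed of fork_block above 7 rad/s).
It fails at once if the nip is forced: jaw plate presses the block with over 45 N (contact force between jaw_plate and fork_block above 45 N).
It fails at once if a bystander is moved by over 25 mm (distance of any of deburr_tool, plug_gauge, tally_counter from where it was at the start of the episode above 0.025 m).
It also fails if it takes over 72 s, if anything falls off the work surface, if the arm or the gripper's body presses on something with over 40 N, if the wrist force passes 120 N, or if a joint passes its speed limit or range.

## Working session

There is one attempt and no reset: what is moved stays moved. The work goes in short steps, each a Python script; the robot and the scene stay as the last script left them, time stands still between calls to the robot, and variables do not carry over. Pictures are saved under pics/ and viewed, about 8 in all and at most 12, crops included, and the job is handed in when it is done.

```bash
mkdir -p pics; ls
cat > h.py <<'E'
import numpy as np, cv2
from bench import r
def w(P,px,py,z=None):
    """pixel->world; with depth"""
    d=P["range_z"][int(round(py)),int(round(px))] if z is None else z
    c=np.array([(px-P["cx"])/P["fx"]*d,(py-P["cy"])/P["fy"]*d,d])
    return P["R"].T@(c-P["t"])
def onplane(P,px,py,h):
    o=P["R"].T@(-P["t"]); d=P["R"].T@np.array([(px-P["cx"])/P["fx"],(py-P["cy"])/P["fy"],1]); return o+d*(h-o[2])/d[2]
def cloud(P,m=None):
    v,u=np.nonzero((P["range_z"]>0)&(True if m is None else m)); d=P["range_z"][v,u]
    c=np.stack([(u-P["cx"])/P["fx"]*d,(v-P["cy"])/P["fy"]*d,d]); return (P["R"].T@(c-P["t"][:,None])).T
E
python3 - <<'E'
from h import *
T=r.read_camera("top");S=r.read_camera("scene")
cv2.imwrite("pics/a.png",np.vstack([cv2.resize(x["img"],(400,300)) for x in(T,S)])[:,:,::-1])
cv2.imwrite("pics/top.png",T["img"][:,:,::-1])
for P,n in((T,"top"),(S,"scene")):
    print(n,"cam at",(P["R"].T@-P["t"]).round(3))
    for k in["fork_block","vice","jaw_plate","deburr_tool","plug_gauge","tally_counter"]:
        for m in r.masks_of(P,k)[:1]:
            c=cloud(P,m["mask"]); top=c[c[:,2]>np.percentile(c[:,2],95)-.006]
            rc=cv2.minAreaRect(top[:,:2].astype(np.float32)*1000)
            print(k,round(m["confidence"],2),m["extent"],"zmax",np.percentile(c[:,2],95).round(3),[np.round(x,1) for x in rc], c.min(0).round(3),c.max(0).round(3))
    for k,h in[("block_mid",.055),("stop_head",.078),("bed",.02),("slide_grip",.107),("vice",0),("fork_block",0)]:
        for m in r.landmark_of(P,k)[:1]: print(k,round(m["confidence"],2),m["point"],onplane(P,*m["point"],h).round(4))
E
```

```text
pics
top cam at [0.429 0.026 1.141]
fork_block 0.92 [391.7, 273.3, 25.9, 20.4] zmax 0.113 [array([ 468.9, -167.7]), array([39.9, 39.7]), np.float64(9.3)] [ 0.446 -0.21  -0.001] [ 0.495 -0.145  0.116]
vice 0.93 [202.5, 245.7, 113.5, 65.5] zmax 0.079 [array([479.4, 170.6]), array([220.6, 106.9]), np.float64(86.7)] [ 0.392  0.036 -0.004] [0.559 0.326 0.113]
jaw_plate 0.41 [277.8, 270.9, 5.8, 17.6] zmax 0.068 [array([472.5, 127.1]), array([ 8.2, 53.6]), np.float64(85.2)] [0.446 0.122 0.018] [0.499 0.137 0.071]
deburr_tool 0.59 [243.5, 186.3, 39.3, 9.7] zmax 0.016 [array([709.7, 184.2]), array([ 10.4, 113.8]), np.float64(8.2)] [0.697 0.126 0.004] [0.721 0.241 0.019]
plug_gauge 0.6 [190.3, 202.7, 5.8, 50.0] zmax 0.017 [array([597.4, 364.9]), array([ 13.6, 118.6]), np.float64(88.7)] [ 0.536  0.358 -0.001] [0.657 0.377 0.019]
tally_counter 0.63 [450.5, 295.8, 19.6, 23.2] zmax 0.025 [array([ 401. , -321.3]), array([37.8, 39.4]), np.float64(16.1)] [ 0.382 -0.343 -0.002] [ 0.43  -0.301  0.027]
block_mid 0.79 [402.1, 282.8] [ 0.4649 -0.1705  0.055 ]
stop_head 0.62 [219.0, 274.9] [0.4775 0.2735 0
[... 830 characters left out ...]
np.float64(7.7)] [ 0.692  0.128 -0.003] [0.737 0.242 0.015]
plug_gauge 0.61 [208.9, 228.3, 8.4, 8.6] zmax 0.054 [array([530.1, 265.5]), array([15.1,  3.9]), np.float64(70.1)] [ 0.529  0.258 -0.003] [0.658 0.374 0.078]
tally_counter 0.87 [400.5, 374.6, 32.2, 26.8] zmax 0.022 [array([ 395.2, -321. ]), array([39.2, 41.8]), np.float64(38.3)] [ 0.36  -0.347 -0.003] [ 0.444 -0.293  0.025]
block_mid 0.84 [361.5, 318.4] [ 0.4596 -0.1706  0.055 ]
stop_head 0.81 [193.4, 244.1] [0.4673 0.2636 0.078 ]
bed 0.65 [219.4, 272.6] [0.477  0.2008 0.02  ]
slide_grip 0.89 [263.1, 257.5] [0.4676 0.0666 0.107 ]
vice 0.76 [222.9, 278.3] [0.4866 0.2006 0.    ]
fork_block 0.93 [359.0, 339.7] [ 0.4636 -0.166   0.    ]
```

View pics/top.png

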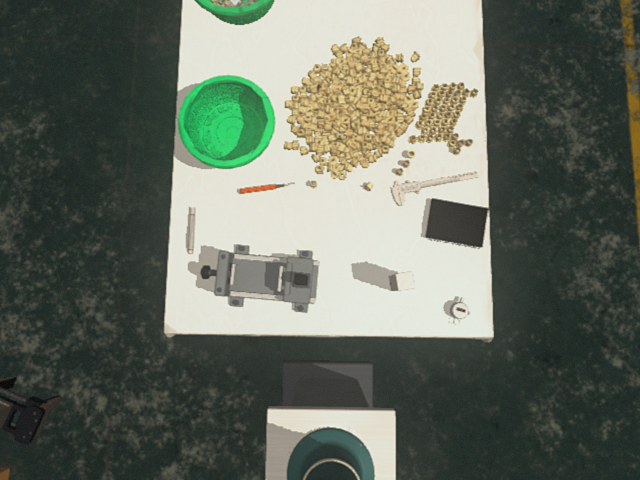

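View pics/a.png

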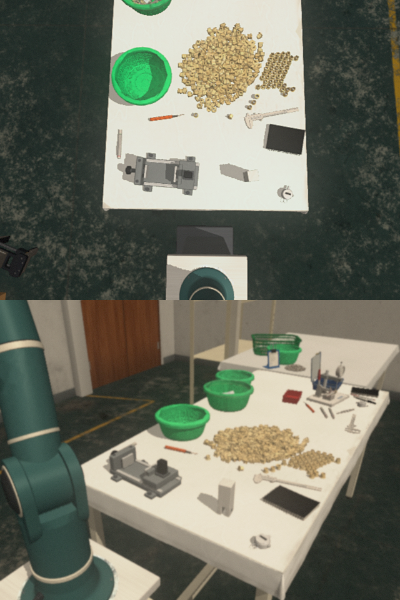

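Both pictures agree with the networks. In the top view the vice is around (260,278), with its stop towards +y (left) and the grip at (299,276). The block is at (402,283). The bystanders are clear of both. Next I'll check which tilted grasps are reachable, and take close wrist views.

```bash
cat >> h.py <<'E'
from scipy.spatial.transform import Rotation as Ro
def pose(g,az,tilt,flip=0):
    """grasp point g; tool approach tilted by tilt from straight down towards azimuth az; jaws horizontal, across az"""
    a=np.array([np.sin(tilt)*np.cos(az),np.sin(tilt)*np.sin(az),-np.cos(tilt)])
    y=np.array([-np.sin(az),np.cos(az),0])*(-1 if flip else 1)
    R=np.stack([np.cross(y,a),y,a],1)
    return (np.array(g)+.011*a).tolist(), Ro.from_matrix(R).as_euler('xyz').tolist()
def wcloud(P,pos,ori,m=None):
    v,u=np.nonzero((P["range_z"]>0)&(True if m is None else m)); d=P["range_z"][v,u]
    c=np.stack([(u-P["cx"])/P["fx"]*d,(v-P["cy"])/P["fy"]*d,d,np.ones_like(d)])
    return (Ro.from_euler('xyz',ori).as_matrix()@(P["tool_from_camera"]@c)[:3]).T+np.array(pos)
E
python3 - <<'E'
from h import *
D=np.pi/180
def ok(g,az,t,f): return r.solve_ik(*pose(g,az,t,f)) is not None
for nm,g,azs in [("stand1",(.468,-.168,.08),[9,99,-81,-171]),("lie",(.50,-.10,.026),range(-180,180,30)),("bed",(.477,.19,.095),[-3,177])]:
    print(nm)
    for az in azs: print(az,[(t,f) for t in(35,45,55) for f in(0,1) if ok(g,az*D,t*D,f)])
for y in(-.168,.16):
    p,o=pose((.43 ,y,.36),0,0,0); print(y,r.solve_ik(p,o))
    p,o=pose((.43 ,y,.36),0,0,1); print(y,r.solve_ik(p,o))
E
```

```text
stand1
9 [(35, 0), (35, 1)]
99 [(35, 0), (35, 1), (45, 0), (45, 1), (55, 0), (55, 1)]
-81 [(35, 0), (35, 1), (45, 0), (45, 1), (55, 0), (55, 1)]
-171 [(35, 0), (35, 1), (45, 0), (45, 1), (55, 0), (55, 1)]
lie
-180 [(35, 0), (35, 1), (45, 0), (45, 1), (55, 0), (55, 1)]
-150 [(35, 0), (35, 1), (45, 0), (45, 1), (55, 0), (55, 1)]
-120 [(35, 0), (35, 1), (45, 0), (45, 1), (55, 0), (55, 1)]
-90 [(35, 0), (35, 1), (45, 0), (45, 1), (55, 0), (55, 1)]
-60 [(35, 0), (35, 1), (45, 0), (45, 1), (55, 0), (55, 1)]
-30 [(35, 0), (35, 1)]
0 []
30 [(35, 0), (35, 1), (45, 0), (45, 1), (55, 0), (55, 1)]
60 [(35, 0), (35, 1), (45, 0), (45, 1), (55, 0), (55, 1)]
90 [(35, 0), (35, 1), (45, 0), (45, 1), (55, 0), (55, 1)]
120 [(35, 0), (35, 1), (45, 0), (45, 1), (55, 0), (55, 1)]
150 [(35, 0), (35, 1), (45, 0), (45, 1), (55, 0), (55, 1)]
bed
-3 [(35, 0), (35, 1)]
177 [(35, 0), (35, 1), (45, 0), (45, 1), (55, 0), (55, 1)]
-0.168 [-0.67544249 -0.03308215  0.98170909  1.9243008   0.02912383  1.23580872
  1.86723297]
-0.168 [-0.9693506  -0.08769934  1.24709975  1.9305678   0.08790624  1.24017383
 -1.3228132 ]
0.16 [-0.65926096  0.0097612   0.23359643  1.89715181 -0.00239317  1.23494563
  1.14590979]
0.16 [-1.01482852 -0.01022725  0.59185129  1.91506006  0.00604317  1.23502606
 -1.995789  ]
```

Run:
```python
from h import *
def look(g,name,az=0):
    r.movep(*pose(g,az,0,0)); p,o=r.get_tool_pos(),r.get_orientation(); P=r.read_camera("wrist"); C=wcloud(P,p,o)
    full=np.zeros((480,640,3)); v,u=np.nonzero(P["range_z"]>0); full[v,u]=C
    np.savez("pics/"+name,full=full,img=P["img"]); cv2.imwrite("pics/%s.png"%name,P["img"][:,:,::-1]); return P,full
print(r.get_time())
P,F=look((.42,.16,.40),"v"); print(r.get_time())
for k in["stop_head","slide_grip","bed","vice"]:
    for m in r.landmark_of(P,k)[:1]:
        u,v=map(int,np.round(m["point"])); print(k,m["confidence"],(u,v),F[v,u].round(4))
P,F=look((.42,-.15,.38),"b"); print(r.get_time())
for m in r.masks_of(P,"fork_block")[:1]:
    c=F[m["mask"]]; t=c[(c[:,2]>.1)]; print(m["confidence"],cv2.minAreaRect(t[:,:2].astype(np.float32)*1000),t[:,2].mean())
a=np.load("pics/v.npz")["full"]
def rect(lo,hi,box): 
    m=(a[...,2]>lo)&(a[...,2]<hi)&(a[...,0]>box[0])&(a[...,0]<box[1])&(a[...,1]>box[2])&(a[...,1]<box[3]); t=a[m]
    print(lo,len(t),t.mean(0).round(4) if len(t) else 0,cv2.minAreaRect(t[:,:2].astype(np.float32)*1000) if len(t) else 0)
B=(.36,.6,0,.4)
rect(.1,.115,B); rect(.072,.084,B); rect(.061,.070,B); rect(.061,.070,(.36,.6,.19,.4)); rect(.061,.07,(.36,.6,.1,.17))
```

```text
1.3
3.2167
stop_head 0.62 (394, 245) [0.4795 0.2735 0.0777]
slide_grip 0.63 (241, 242) [0.4679 0.0743 0.1074]
bed 0.58 (336, 236) [0.4805 0.1996 0.0221]
vice 0.78 (329, 232) [0.475  0.1892 0.0191]
4.65
0.68 ((466.8320617675781, -167.75271606445312), (40.22798156738281, 40.066131591796875), 8.994226455688477) 0.10983724198270163
0.1 446 [0.4661 0.0767 0.1064] ((466.8441162109375, 76.00810241699219), (30.320077896118164, 24.122419357299805), 84.58392333984375)
0.072 1567 [0.4785 0.2601 0.0777] ((474.5005798339844, 172.10317993164062), (219.3888397216797, 109.87899780273438), 85.72205352783203)
0.061 1111 [0.4719 0.1758 0.066 ] ((481.50628662109375, 189.57302856445312), (106.11553955078125, 261.73504638671875), 1.5572806596755981)
0.061 461 [0.4783 0.2631 0.0647] ((473.67864990234375, 267.08349609375), (84.8176498413086, 87.4480209350586), 32.21308898925781)
0.061 582 [0.4684 0.1176 0.0674] ((469.9901123046875, 116.74897003173828), (30.018091201782227, 77.16120147705078), 85.6445541381836)
```

View pics/v.png

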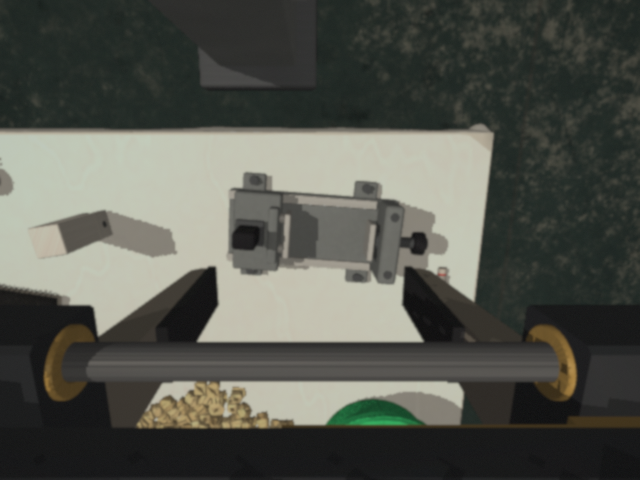

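View pics/b.png

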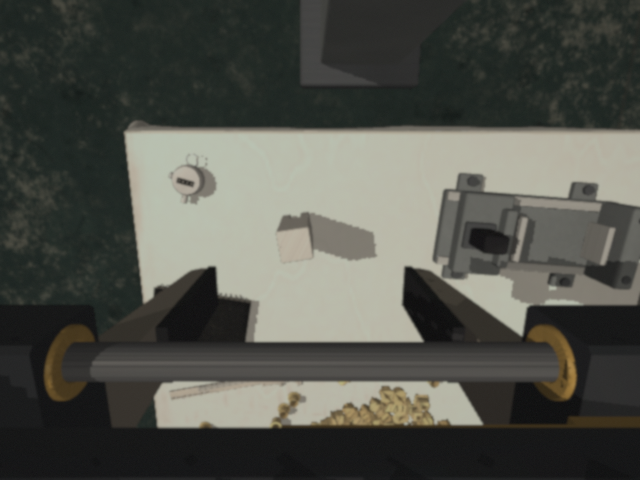

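The wrist view of the vice (block bottom-left) shows the grip at (247,238), the stop head at (388,242), the jaw plate at about (287,237) and the stop plate at about (373,243). The second view shows the block's top at (295,245), yaw about 9°. I'll fit the vice frame from the depth data, then do the first grasp and lay the block down.

Run:
```python
from h import *
a=np.load("pics/v.npz")["full"].reshape(-1,3)
yaw=np.radians(-4.0); o=np.array([.4744,.1977]); R=np.array([[np.cos(yaw),-np.sin(yaw)],[np.sin(yaw),np.cos(yaw)]])
v=np.c_[(a[:,:2]-o)@R,a[:,2]]*1000
v=v[(abs(v[:,0])<85)&(v[:,1]>-170)&(v[:,1]<140)]
def s(nm,lo,hi,y0,y1,x=85):
    t=v[(v[:,2]>lo)&(v[:,2]<hi)&(v[:,1]>y0)&(v[:,1]<y1)&(abs(v[:,0])<x)]
    print(nm,len(t),np.percentile(t[:,:2],[2,98],axis=0).round(1).tolist(),[np.round(q,1) for q in cv2.minAreaRect(t[:,:2].astype(np.float32))])
s("head",74,82,40,110); s("stopplate",63,69,15,60,40); s("jawplate",63,69,-90,-40,40); s("grip",103,112,-160,-90); s("strips+",23.5,29,-50,20); s("bedtop",17,22.5,-40,20)
g=np.array([.4668,-.1678,.08])
az=np.radians(9-90)
# grip 6 mm toward the gripper side
h=np.array([np.cos(az),np.sin(az),0])
g1=g-.006*h; t=np.radians(45)
p,q=pose(g1,az,t,0); a_=np.array([np.sin(t)*h[0],np.sin(t)*h[1],-np.cos(t)])
for k in(0,.12): print(r.solve_ik((np.array(p)-k*a_).tolist(),q))
P=r.read_camera("wrist"); print(np.round(P["tool_from_camera"],3))
r.movep((np.array(p)-.12*a_).tolist(),q); print(r.get_time(), np.round(r.get_contact_force(),2))
r.line_to(p,feed=.12)
r.gripper_to(0.2,40); print(r.get_time(),r.get_grip_width(), np.round(r.get_contact_force(),2))
r.line_to((np.array(p)+[0,0,.12]).tolist()); print(r.get_grip_width(), np.round(r.get_contact_force(),2))
S=r.read_camera("scene"); cv2.imwrite("pics/s1.png",cv2.resize(S["img"][180:420,150:470,::-1],(640,480)))
```

```text
head 1444 [[-50.1, 58.9], [53.1, 82.6]] [array([ 2., 71.]), array([ 25.8, 109. ]), np.float64(89.8)]
stopplate 266 [[-31.6, 42.7], [27.1, 58.5]] [array([-0.3, 50.7]), array([16.2, 78.2]), np.float64(89.9)]
jawplate 336 [[-36.2, -87.7], [32.1, -66.3]] [array([  1. , -77.7]), array([76.9, 24. ]), np.float64(0.4)]
grip 416 [[-10.1, -135.2], [12.2, -107.8]] [array([   1.1, -122.3]), array([23.9, 29.5]), np.float64(0.6)]
strips+ 771 [[-50.7, -48.5], [54.3, 18.7]] [array([  2. , -15.1]), array([106.3,  69.8]), np.float64(0.1)]
bedtop 2194 [[-51.1, -38.8], [42.2, 18.7]] [array([ -4.6, -10. ]), array([59.9, 96.6]), np.float64(89.9)]
[-0.38022646  0.57099354  0.20799286  2.25446732  1.14569234  0.75302425
 -1.07570963]
[-0.32274183  0.38688329 -0.08582105  2.20958593  0.95401651  1.05216007
 -0.96101407]
[[-0.    -0.972 -0.237  0.066]
 [ 1.    -0.    -0.001  0.   ]
 [ 0.    -0.237  0.972 -0.162]
 [ 0.     0.     0.     1.   ]]
7.1 [ 0.35 -1.28 -0.12]
9.0833 0.4336329571088554 [-0.21  0.87 -0.27]
0.43495071366082644 [-0.9   0.11 -3.3 ]
```

View pics/s1.png

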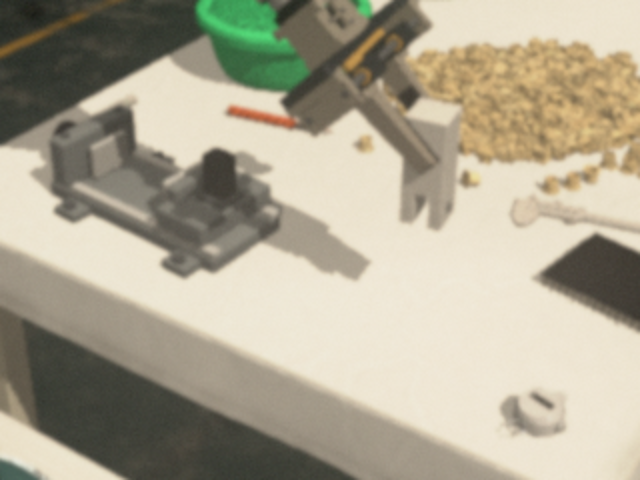

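The block is held near its plain end, and the slot faces are the ones under the fingers. The vice origin corrects to (0.4756, 0.1926), yaw −4°, with the stop face at about y=+47 mm and the jaw at about 9 mm. Now I'll lay the block down, feeling for the bench.

```bash
cat >> h.py <<'E'
az1=np.radians(9-90); H1=np.array([np.cos(az1),np.sin(az1),0])
def down(z_end,step=.001,fz=4,**k):
    f0=r.get_contact_force()[2]; p=np.array(r.get_tool_pos())
    while p[2]>z_end:
        p[2]-=step; r.line_to(p.tolist(),feed=.02)
        f=r.get_contact_force()[2]
        if f-f0>fz: break
    print("down: z",r.get_tool_pos()[2],"df",f-f0,"t",r.get_time()); return f-f0
E
python3 - <<'E'
from h import *
D=np.pi/180
mid=np.array([.49,-.12,.0])
g=mid+.025*H1
for t in(0,-45):
    p,q=pose([g[0],g[1],.2],az1,t*D,0); s=r.solve_ik(p,q); print(np.round(s,2)); r.movep(p,q)
print(r.get_time(),r.get_grip_width())
p,q=pose([g[0],g[1],.034],az1,-45*D,0); r.line_to(p)
zt=p[2]-.034
down(zt+.022,fz=2.5)
S=r.read_camera("scene"); cv2.imwrite("pics/s2.png",cv2.resize(S["img"][180:420,200:520,::-1],(640,480)))
E
```

```text
[ 0.22  0.28  0.    1.96 -0.    0.9   0.38]
[ 0.6   0.59 -0.07  1.71 -0.55  1.42  0.94]
11.7583 0.4290970559732633
down: z 0.017594225102722745 df 5.3954472403439295 t 15.5167
```

View pics/s2.png

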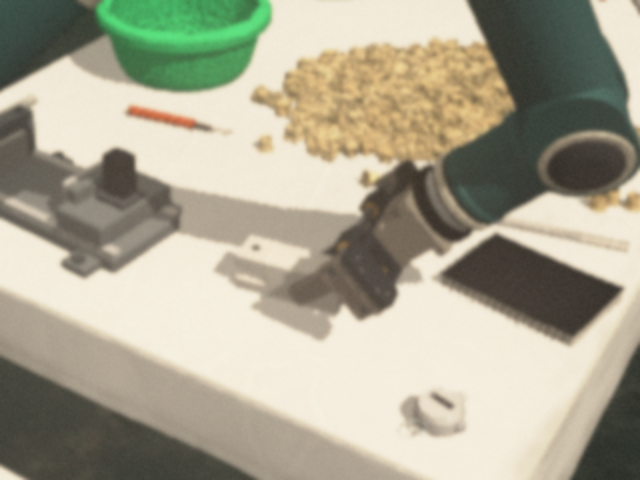

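The block is on the bench with the grasp point at 25 mm, as planned. Releasing, backing off and checking its pose.

Run:
```python
from h import *
D=np.pi/180
r.gripper_to(.62); r.hold(.25)
R=Ro.from_euler('xyz',r.get_orientation()).as_matrix(); p=np.array(r.get_tool_pos())
r.line_to((p-.10*R[:,2]).tolist(),feed=.15)
# look from above prong side, straight down
mid=np.array([.49,-.12,0]); 
r.movep(*pose(mid+[-.0,0,.30]-.0*H1,az1,0,1))
T=r.read_camera("top"); p,o=r.get_tool_pos(),r.get_orientation(); P=r.read_camera("wrist")
cv2.imwrite("pics/w2.png",P["img"][:,:,::-1])
for nm,X in(("w",P),("t",T)):
    for m in r.masks_of(X,"fork_block")[:1]:
        c=wcloud(P,p,o,m["mask"]) if nm=="w" else cloud(T,m["mask"])
        t=c[(c[:,2]>.034)&(c[:,2]<.046)]; print(nm,m["confidence"],len(t),t[:,2].mean(),cv2.minAreaRect(t[:,:2].astype(np.float32)*1000))
print("exp",mid,r.get_time())
```

```text
w 0.71 3355 0.04002391863949431 ((491.1668395996094, -120.26997375488281), (39.91008377075195, 109.22660064697266), 9.00533390045166)
t 0.98 337 0.03982037983615789 ((489.0109558105469, -100.37919616699219), (37.045570373535156, 67.45657348632812), 10.386249542236328)
exp [ 0.49 -0.12  0.  ] 20.1583
```

View pics/w2.png

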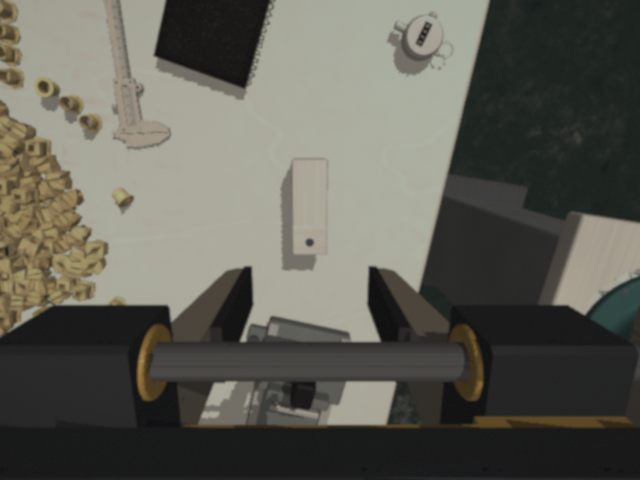

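The block lies exactly as planned, let go, with its prong end (dotted, at pixel (310,242)) towards the vice. Centre (0.491, −0.120), yaw 9.0°. Regrasping from the prong end.

```bash
cat >> h.py <<'E'
yv=np.radians(-4.0); VO=np.array([.4756,.1926,0]); VX=np.array([np.cos(yv),np.sin(yv),0]); VY=np.array([-np.sin(yv),np.cos(yv),0])
E
python3 - <<'E'
from h import *
D=np.pi/180
mid=np.array([.4912,-.1203,0])
g=mid-.015*H1+[0,0,.026]
p,q=pose(g,az1,45*D,1); a=Ro.from_euler('xyz',q).as_matrix()[:,2]
r.movep((np.array(p)-.11*a).tolist(),q); r.line_to(p,feed=.12)
r.gripper_to(.2,45); print(r.get_grip_width(),r.get_time(),np.round(r.get_contact_force(),1))
r.line_to((np.array(p)+[0,0,.17]).tolist(),feed=.2)
tgt=VO+.005*VY+.006*VX
seq=[((g[0],g[1],.25),az1,0),((.45,.02,.27),-42*D,-25),((tgt[0],tgt[1],.25),yv,-45)]
for gg,az,t in seq:
    p,q=pose(gg,az,t*D,1); s=r.solve_ik(p,q); print(None if s is None else np.round(s,2)); r.movep(p,q)
print(r.get_time(),r.get_grip_width())
p,q=pose((tgt[0],tgt[1],.115),yv,-45*D,1); r.line_to(p)
p_,o=r.get_tool_pos(),r.get_orientation()
T=r.read_camera("top");S=r.read_camera("scene"); 
cv2.imwrite("pics/s3.png",np.hstack([cv2.resize(S["img"][180:340,130:330,::-1],(400,320)),cv2.resize(T["img"][200:360,180:380,::-1],(400,320))]))
E
```

```text
0.430365632537289 22.5417 [-2.6  4.   6.4]
[-0.79  0.31  1.13  2.   -0.33  1.03 -2.49]
[-0.57  0.35  0.8   1.88 -0.46  1.44 -1.9 ]
[-0.64  0.71  0.53  1.48 -0.45  1.84 -1.65]
25.7417 0.43201293828549847
```

View pics/s3.png

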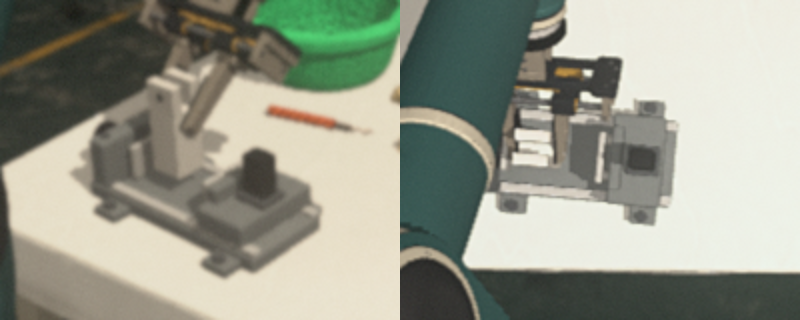

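The block hangs upright over the bed, prongs up, between the plates. Lowering until it touches.

Run:
```python
from h import *
D=np.pi/180
p=np.array(r.get_tool_pos()); gz=p[2]+.011*np.cos(45*D); print("gz",gz)
r.line_to((p-[0,0,gz-.096]).tolist(),feed=.1)
off=r.get_tool_pos()[2]-.096
print(down(off+.086,fz=2.5), "gz",r.get_tool_pos()[2]-off, r.get_contact_force())
r.gripper_to(.57); r.hold(.3)
a=Ro.from_euler('xyz',r.get_orientation()).as_matrix()[:,2]; p=np.array(r.get_tool_pos())
r.line_to((p-.10*a).tolist(),feed=.12); print(r.get_time())
p=np.array(r.get_tool_pos()); r.line_to((p+[0,0,.10]).tolist(),feed=.2)
# look from above the grip, jaws across vice x
tg=VO-.117*VY
r.movep(*pose((tg[0]-0,tg[1]-.0,.28),yv+np.pi/2,0,0))
p,o=r.get_tool_pos(),r.get_orientation(); print(np.round(r.get_q(),2))
P=r.read_camera("wrist"); T=r.read_camera("top"); S=r.read_camera("scene")
cv2.imwrite("pics/s4.png",np.hstack([cv2.resize(P["img"][:,:,::-1],(400,300)),cv2.resize(S["img"][190:340,130:330,::-1],(400,300))]))
np.savez("pics/n.npz",c=wcloud(P,p,o),t=cloud(T),s=cloud(S)); print(r.get_time())
B=np.stack([VX,VY,[0,0,1]],1)
for nm,C in(("w",wcloud(P,p,o)),("t",cloud(T))):
    v=(C-VO)@B*1000; k=v[(abs(v[:,0])<85)&(v[:,1]>-170)&(v[:,1]<140)]
    for n,lo,hi,y0,y1,x in(("prongs",123,136,-60,60,45),("grip",103,112,-160,-80,60),("head",74,82,50,110,85),("stopplate",62,69,25,62,27),("jawplate",62,69,-85,-40,33)):
        t=k[(k[:,2]>lo)&(k[:,2]<hi)&(k[:,1]>y0)&(k[:,1]<y1)&(abs(k[:,0])<x)]
        if len(t)>5: print(nm,n,len(t),np.percentile(t,[2,98],axis=0).round(1).tolist(),[np.round(q,1) for q in cv2.minAreaRect(t[:,:2].astype(np.float32))])
```

```text
gz 0.11600109240465428
down: z 0.08287135428609851 df 4.152126990393859 t 28.4833
4.152126990393859 gz 0.09150692939666985 [1.42670701 0.22228268 0.60599533]
30.1583Traceback (most recent call last):
  File "<stdin>", line 10, in <module>
bench.IKError: the arm cannot follow that straight line within its joint ranges
```

Run:
```python
from h import *
D=np.pi/180
tg=VO+.005*VY+.11*VX
r.movep(*pose((tg[0],tg[1],.25),yv,-25*D,1))
tg=VO-.117*VY
q0=np.array(r.get_q())
for f in(0,1): 
    s=r.solve_ik(*pose((tg[0],tg[1],.28),yv+np.pi/2,0,f)); print(f,None if s is None else (np.round(s,2),abs(np.array(s)-q0).max()))
r.movep(*pose((tg[0],tg[1],.28),yv+np.pi/2,0,1))
p,o=r.get_tool_pos(),r.get_orientation()
P=r.read_camera("wrist"); T=r.read_camera("top"); S=r.read_camera("scene")
cv2.imwrite("pics/s4.png",np.hstack([cv2.resize(P["img"][:,:,::-1],(400,300)),cv2.resize(S["img"][190:340,130:330,::-1],(400,300))]))
print(r.get_time())
B=np.stack([VX,VY,[0,0,1]],1)
for nm,C in(("w",wcloud(P,p,o)),("t",cloud(T))):
    v=(C-VO)@B*1000; k=v[(abs(v[:,0])<85)&(v[:,1]>-170)&(v[:,1]<140)]
    for n,lo,hi,y0,y1,x in(("prongs",123,136,-60,60,45),("grip",103,112,-160,-80,60),("head",74,82,50,110,85),("stopplate",62,69,25,62,27),("jawplate",62,69,-85,-40,33)):
        t=k[(k[:,2]>lo)&(k[:,2]<hi)&(k[:,1]>y0)&(k[:,1]<y1)&(abs(k[:,0])<x)]
        if len(t)>5: print(nm,n,len(t),np.percentile(t,[2,98],axis=0).round(1).tolist(),[np.round(q,1) for q in cv2.minAreaRect(t[:,:2].astype(np.float32))])
```

```text
0 (array([ 0.83,  0.39, -1.29,  1.91,  0.42,  1.15,  2.46]), np.float64(4.124552566683624))
1 (array([-0.59,  0.11,  0.39,  1.99, -0.05,  1.06, -0.25]), np.float64(1.4136667715010471))
32.05
w prongs 1943 [[-19.4, -15.2, 127.9], [19.3, 23.7, 131.5]] [array([-0. ,  4.7]), array([40.8, 39.8]), np.float64(89.3)]
w grip 823 [[-11.8, -130.9, 103.4], [10.1, -102.5, 108.3]] [array([  -0.9, -116.5]), array([23.9, 29.7]), np.float64(0.0)]
w head 1632 [[-51.4, 63.7, 74.3], [51.6, 72.6, 79.6]] [array([-0.2, 68.2]), array([ 10.5, 108.5]), np.float64(89.7)]
w stopplate 587 [[-24.4, 47.7, 62.4], [24.7, 55.4, 67.5]] [array([-0.1, 54.7]), array([51.8, 14.4]), np.float64(0.4)]
w jawplate 649 [[-30.3, -81.3, 62.9], [28.7, -61.2, 68.8]] [array([  0.2, -72.7]), array([23. , 65.5]), np.float64(89.9)]
t prongs 13 [[-17.5, 17.2, 126.8], [-6.8, 23.5, 132.7]] [array([-12.4,  21.6]), array([12.3,  6.2]), np.float64(19.2)]
t head 436 [[-49.3, 63.2, 74.2], [54.2, 87.3, 81.6]] [array([ 2.3, 75.6]), array([ 25.6, 108.9]), np.float64(89.6)]
t stopplate 75 [[-21.7, 47.2, 62.3], [25.9, 60.5, 67.9]] [array([ 1.7, 54.4]), array([14.1, 49.1]), np.float64(88.7)]
```

View pics/s4.png

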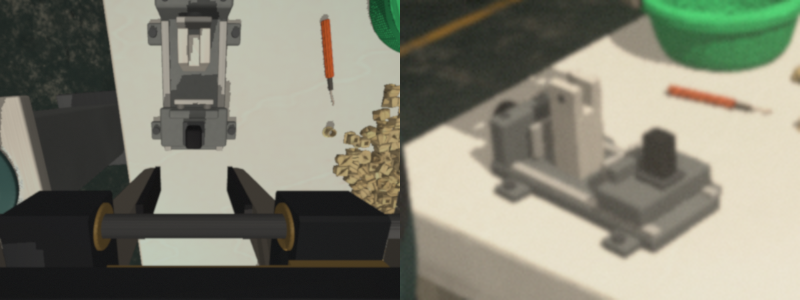

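The block stands squared (off by under 1°), upright and centred on the bed at y=+4.7 mm. The stop face is at about +47.5 mm and the jaw face at about −61 mm. Expected travel is about 68.5 mm to the stop, plus 4–5 mm of nip. Taking the grip now.

Run:
```python
from h import *
g=VO-.1168*VY-.0008*VX
p,q=pose((g[0],g[1],.088),yv+np.pi/2,0,1)
r.gripper_to(.6)
r.movep(p[:2]+[p[2]+.06],q); r.line_to(p,feed=.08)
f=np.array(r.get_contact_force())
r.gripper_to(.1,45); print(r.get_grip_width(),f.round(1),np.round(r.get_contact_force(),1),r.get_time())
p0=np.array(r.get_tool_pos()); np.save("p0.npy",p0)
F=lambda: float(np.dot(r.get_contact_force(),VY))
for d in(.02,.043):
    r.line_to((p0+d*VY).tolist(),feed=.04); print(d,round(F(),1),round(np.dot(np.array(r.get_tool_pos())-p0,VY)*1e3,2))
d=.043
while d<.066:
    d+=.003; r.line_to((p0+d*VY).tolist(),feed=.02); print(round(d*1e3),round(F(),1),round(np.dot(np.array(r.get_tool_pos())-p0,VY)*1e3,2),end=" | ")
    if abs(F())>25: break
print(r.get_time())
p,o=r.get_tool_pos(),r.get_orientation(); P=r.read_camera("wrist")
B=np.stack([VX,VY,[0,0,1]],1); k=(wcloud(P,p,o)-VO)@B*1000
t=k[(k[:,2]>123)&(k[:,2]<136)&(abs(k[:,1])<60)&(abs(k[:,0])<45)]
if len(t)>5: print(len(t),cv2.minAreaRect(t[:,:2].astype(np.float32)),np.percentile(t[:,2],[2,98]))
S=r.read_camera("scene");cv2.imwrite("pics/s5.png",cv2.resize(S["img"][190:340,130:330,::-1],(480,360)))
```

```text
0.2608417120264437 [-0.1 -0.1  0.1] [-0.   0.4  0.4] 34.3667
0.02 -8.9 17.48
0.043 -8.1 40.34
46 -9.2 42.98 | 49 -8.4 45.84 | 52 -11.5 48.23 | 55 -11.7 51.01 | 58 -11.7 53.98 | 61 -11.6 56.95 | 64 -11.9 59.91 | 67 -11.5 62.92 | 38.1417
14880 ((-0.1338481903076172, -5.566291809082031), (93.48641204833984, 46.34294128417969), 89.73533630371094) [124.99363749 132.59362997]
```

View pics/s5.png

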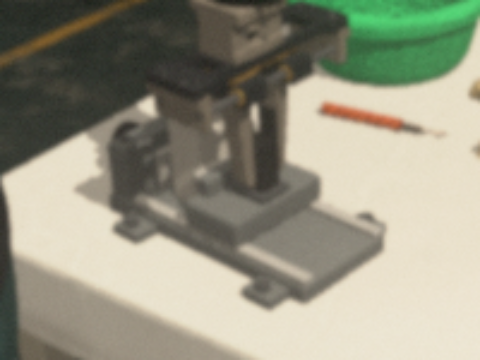

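Jaw met the block at about 46 mm (force rose by 3 N) and is sliding it along upright. Now 1 mm steps to find the stop.

Run:
```python
from h import *
p0=np.load("p0.npy"); d=.067; base=None
F=lambda: float(np.dot(r.get_contact_force(),VY))
while d<.085:
    d+=.001; r.line_to((p0+d*VY).tolist(),feed=.012); f=F(); x=np.dot(np.array(r.get_tool_pos())-p0,VY)*1e3
    print(round(d*1e3),round(f,1),round(x,2),end=" | ")
    if f<-19.3: break
print(r.get_time())
```

```text
68 -12.7 63.75 | 69 -11.6 64.72 | 70 -11.9 65.67 | 71 -12.5 66.67 | 72 -12.2 67.67 | 73 -11.6 68.67 | 74 -12.8 69.64 | 75 -12.5 70.53 | 76 -13.8 71.15 | 77 -14.7 71.75 | 78 -16.0 72.3 | 79 -16.1 72.88 | 80 -18.0 73.45 | 81 -18.9 73.99 | 82 -20.1 74.57 | 41.9917
```

The stop was felt at about 70.3 mm. The push has since risen from about 12.5 to 20 N, so the plate is pushed in about 5.5 mm at roughly 11 N. Let go and check.

Run:
```python
from h import *
r.gripper_to(.6); r.hold(.2)
p=np.array(r.get_tool_pos()); r.line_to((p+[0,0,.08]).tolist(),feed=.1)
g=VO-.117*VY; r.movep(*pose((g[0],g[1],.28),yv+np.pi/2,0,1)); r.hold(.2)
p,o=r.get_tool_pos(),r.get_orientation(); P=r.read_camera("wrist");S=r.read_camera("scene")
cv2.imwrite("pics/s6.png",np.hstack([cv2.resize(P["img"][:,:,::-1],(400,300)),cv2.resize(S["img"][190:340,130:330,::-1],(400,300))]))
B=np.stack([VX,VY,[0,0,1]],1); k=(wcloud(P,p,o)-VO)@B*1000
k=k[(abs(k[:,0])<85)&(k[:,1]>-170)&(k[:,1]<140)]
for n,lo,hi,y0,y1,x in(("prongs",126,136,-30,70,45),("grip",103,112,-160,10,40),("stopplate",62,69,40,62,27),("jawplate",64,69,-20,12,33)):
    t=k[(k[:,2]>lo)&(k[:,2]<hi)&(k[:,1]>y0)&(k[:,1]<y1)&(abs(k[:,0])<x)]
    if len(t)>5: print(n,len(t),np.percentile(t,[2,98],axis=0).round(1).tolist(),[np.round(q,1) for q in cv2.minAreaRect(t[:,:2].astype(np.float32))])
print(r.get_time(),np.round(r.get_contact_force(),1))
```

```text
prongs 2030 [[-19.2, 8.4, 127.8], [19.5, 46.9, 131.5]] [array([ 0.3, 28.3]), array([40.7, 39.6]), np.float64(89.8)]
grip 1016 [[-11.8, -56.7, 103.7], [11.8, 8.2, 110.0]] [array([ -1.2, -24.4]), array([66.9, 38.6]), np.float64(88.1)]
stopplate 44 [[-26.0, 47.9, 62.4], [25.7, 60.9, 67.2]] [array([-0.1, 54.7]), array([13.6, 51.7]), np.float64(89.9)]
jawplate 848 [[-30.2, -17.1, 64.2], [29.8, 8.0, 68.9]] [array([ 0.2, -3.6]), array([27. , 65.6]), np.float64(89.9)]
44.6833 [-0.   0.1 -0. ]
```

View pics/s6.png

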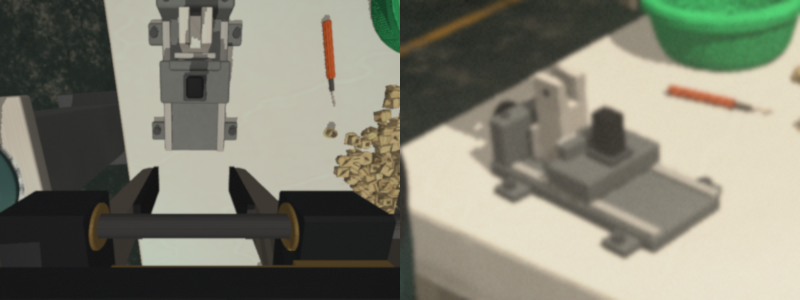

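```bash
python3 -c "
from bench import r
r.close_job(); print(r.get_time())"
```

```text
the job is handed in; nothing more can be done
the job is handed in; nothing more can be done
```

The fork block now stands prongs up on the vice bed, nipped against the stop, and I handed the job in at about 45 s of the 72 s allowed; handing in gives no verdict.

**Laying down and turning over:** I gripped the block near its plain end with the tool tilted 45°, laid it on its side on the bench and let go. I took it again from the prong end and stood it on its plain end on the bed. Before the nip it was let go at x = 0, y = 4.7 mm, within about 1° of square.

**Nipping:** I took the black grip and slid the jaw forward, pushing with at most about 20 N. It met the block after about 46 mm of travel and the stop after about 70 mm. I stopped at 74.6 mm and let go.

**Last checks:**

| Check | Result |
|---|---|
| Block position on the bed | x = 0.3 mm, y = 28.3 mm |
| Squareness to the jaws | within about 0.5° |
| Height of prong tops over the bench | about 130 mm, as expected for an upright block |
| Jaw after letting go | stayed at about 74 mm of travel |
| Sprung plate pushed in | about 5.5 mm, or about 11 N |
| Robot | clear of everything, no contact force |

- **Nip force not measured:** I worked it out from the geometry and the push force. The two agreed.
- **Bystanders not re-measured:** the arm kept clear of all three. The deburring tool looked unmoved in the last pictures; the plug gauge and the tally counter were not checked at the end.
- **Disagreement:** the first vice position was about 5 mm off along y. I corrected it from the depth data, and later views agreed with the corrected one.

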